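# Drift the nut strip into line, then fit the bolt

### The job

In the board jig the brass nut strip under the aluminium cover plate has snapped out of line, to one end or the other. With the orange-handled drift pin, feel through the yellow-ringed hole for the strip's hole, press the drift gently fully home so that it wedges the strip into line, and leave it there upright. Then push the black-headed bolt fully home in the other open hole, keep every push gentle (never over 30 N), and leave the other things on the bench alone.

Things in the scene. Friction and masses are not known exactly. Their poses are not given: they have to be found in the camera images.
- jig: board jig fixed to the bench: grey base 90 x 190 mm, aluminium cover plate 80 x 176 x 6 mm, its top 54 mm above the bench; a green circuit board (62 x 46 mm) on its middle stands 3 mm above the plate, screw heads at its corners 4 mm. Origin at the centre of its underside; y runs along its length through both holes, z up. Under the plate lies a brass nut strip (see strip_mid)
- strip_mid (a point): fixed point of the jig at its middle, 6 mm below the plate's top: level of the top of the brass strip, 10 mm thick, free space below it to 44 mm under the plate's top. It slides only along the jig's y; its two holes have the cover's size and spacing. An over-centre weight in the jig holds it at one of its two end stops, holes 8.2 mm off towards the jig's +y or -y; which is not measured
- hole_a (a point): centre of the yellow-ringed 15.6 mm hole for the drift, at the cover plate's top, 45 mm along +y from the jig's middle; axes as the jig's. The overlap with the strip's hole is 7.4 mm wide, centred 4.1 mm from here along +y or -y, the way the strip has gone; elsewhere solid brass 6 mm down. Moving the strip into line takes 3 to 4 N, falling to nothing; let go early, it snaps back
- hole_b (a point): centre of the plain 15.6 mm hole for the bolt, at the cover plate's top, 45 mm along -y from the jig's middle; axes as the jig's. The strip's hole below it is off by as much, and the same way, as at hole_a, until the drift is home
- holder: blue holder block fixed to the bench, 50 x 130 mm, top 45 mm above the bench, on a 70 x 150 mm foot; two 15.6 mm through holes on its y axis, 35 mm either side of its middle, in which drift and bolt stand (either way round). Origin at the centre of its underside
- drift: drift pin, 90 g, upright in the holder on its collar. Origin on its axis at the collar's underside, z up. Above: steel collar 23 mm diameter, 4 mm thick, then round orange handle 16 mm diameter to z = 44 mm. Below: shank 13.8 mm diameter to z = -16, taper to 5.1 mm at z = -34, blunt straight nose 5.1 mm to z = -38 mm. Fully home when the collar sits on the cover plate
- bolt: push-in bolt (not turned), 90 g, upright in the holder on its collar. Origin on its axis at the collar's underside, z up. Above: steel collar 24 mm diameter, 4 mm thick, then round black ribbed head 22 mm diameter to z = 38 mm. Below: shank 12.2 mm diameter, chamfered to 10.8 mm at its end z = -22 mm. Home when the collar sits on the plate; enters only with the strip in line
- spool_a: bystander: white-flanged spool of solder wire standing on end, 60 mm across, 52 mm high; origin at its underside
- spool_b: bystander: a second such spool, same size; origin at its underside
- screwdriver: bystander: screwdriver lying on the mat; origin at its underside
- spare_board: bystander: green circuit board 80 x 110 mm, 8 mm high; origin at its underside
- tweezers: bystander: dark steel tweezers lying flat, 115 mm long, 6 mm high; origin at the underside
- parts_tray: bystander: blue divided tray 90 x 130 x 25 mm; origin at its underside

How it is judged:
On the way, in this order (a step that is already met when the one before it is completed fails the run):
1. the drift is fully home in the yellow-ringed hole (horizontal distance between drift and hole_a below 0.0025 m and z of drift in the frame of hole_a between -0.003 and 0.002 m and angle between drift's own z axis and vertical below 0.08 rad), for 0.2 s.
2. then the bolt is fully home in the other hole (horizontal distance between bolt and hole_b below 0.0025 m and z of bolt in the frame of hole_b between -0.003 and 0.002 m and angle between bolt's own z axis and vertical below 0.08 rad), for 0.2 s.
At the end, for the whole second after the job is handed in: The drift stands in the yellow-ringed hole and the bolt in the other, each at rest and upright (within 0.08 rad), its collar within 2 mm of the cover plate's top and its axis within 2.5 mm of the hole's centre (all of step 1 and all of step 2 and linear speed of each of drift, bolt below 0.02 m/s); the robot touches nothing.
It fails at once if the drift is pressed on the jig with more than 30 N (contact force between drift and jig above 30 N).
It fails at once if the bolt is pressed on the jig with more than 30 N (contact force between bolt and jig above 30 N).
It fails at once if a bystander is moved by more than 30 mm (distance of any of spool_a, spool_b, screwdriver, spare_board, tweezers, parts_tray from where it was at the start of the episode above 0.03 m).
It also fails if it takes over 58 s, if anything falls off the work surface, if the arm or the gripper's body presses on something with over 40 N, if the wrist force passes 120 N, or if a joint passes its speed limit or range.

### The arm

A 7-joint arm with a two-finger parallel gripper is mounted at the origin on the work surface. World frame = base frame: x ahead of the robot, y to its left, z up, the work surface at z = 0. Lengths are in m, angles in rad, forces in N, time in s.
With the tool pointing down it reaches from about 0.425 to 1.025 m from the base axis. Payload 3.6 kg.
Tool frame: the origin (TCP) lies at the very end of the fingers, on their centre line; the grasp point (between the pads) lies 19 mm behind it; y points along the fingers, x is the direction in which the jaws open and shut, and the axes are right-handed (so a half turn about y gives the same grasp; the last joint's range is limited). The gripper opens to 85 mm and grips with 20 to 120 N. Pads are 22 mm wide; open, the fingers measure 114 mm over their backs; the gripper's body (76 mm by 85 mm) begins 54 mm behind the grasp point. The pads swing forward as they close: fully open they stand 13 mm farther back than shut.
Start: joints at [1.071, 0.591, 0.048, 1.609, -0.033, 0.943, -0.034], TCP at [0.287, -0.666, 0.231] pointing down, gripper open.
Joint ranges: [-2.69, 2.69], [-0.47, 2.24], [-1.27, 1.36], [0.19, 2.51], [-1.53, 4.68], [0.08, 2.07], [-3.09, 3.09]. Speed limits (rad/s): [2.57, 2.57, 3.14, 3.14, 3.14, 3.14, 3.14].

### API

Orientations are given as a unit quaternion [w, x, y, z].
In Python, from workcell import * gives the robot as it stands. Calls block until the motion is done:
- goto(position, orientation): joint-space move of the TCP to a pose.
- move_linear(position, velocity=0.15, attitude=None): straight line of the TCP; attitude=None keeps the orientation; velocity is the mean speed in m/s.
- move_j(angles): joint-space move.
- set_gripper(opening, squeeze=None): opening from 0.0 (shut) to 1.0 (fully open); squeeze is the grip in N (None keeps the last); returns when the fingers have stopped.
- dwell(seconds).
- inverse_kinematics(position, orientation): joint angles nearest the present ones, or None.
- get_obs(): the state.
- get_image(name): name is "scene" or "top"; returns the picture (420x560x3 uint8, blue, green, red); there is no depth.
- camera_info(name): a dict with "fov_y" (degrees; the focal length in pixels is half the picture's height over the tangent of half this angle, whatever the lens; pixels are square), "cx", "cy" (the principal point, pixels), "cam_to_world" (4x4, takes a point from camera to world coordinates). Camera axes: x right, y up, looking along -z (the intrinsics and any distortion apply to the point x, -y, -z); pixel columns grow to the right and rows downward; lengths in m; the calibration is good to about 2 mm. A picture is of the moment at which its call begins. camera_info takes no time and is no camera call.
A pose or a line that the arm cannot do raises MotionError and nothing moves.
- finish_job(): hands the job in, once; it reports no verdict.
The state is a dict: "time": time; "joint_positions": joint angles; "joint_velocities": joint speeds; "tau": joint torques, N m; "tool_pos": TCP position; "ee_rot": TCP orientation; "ft_force": force on the tool from outside, world axes, zero at the start; "ft_torque": the same for the moment, N m; "finger_gap": opening from 0.0 (shut) to 1.0 (fully open).
Only numpy, scipy, OpenCV 4.12 (cv2) and the standard library are available. Lean on these libraries where they do the work, as an engineer would, in place of code of your own. Each camera call takes 0.05 s, during which the arm holds its last target.

## Working session

There is one attempt and no reset: what is moved stays moved. The work goes in short steps, each a Python script; the robot and the scene stay as the last script left them, time stands still between calls to the robot, and variables do not carry over. Pictures are saved under pics/ and viewed, and the job is handed in when it is done.

```bash
ls; mkdir -p pics
python3 - <<'E'
from workcell import *
import cv2
o=get_obs(); print(o)
for n in("scene","top"):
    cv2.imwrite(f"pics/{n}0.png",get_image(n)); print(n,camera_info(n))
E
```

```text
pics
{'time': 0.0, 'joint_positions': array([ 1.07048119,  0.59212646,  0.04826696,  1.60983895, -0.0333041 ,
        0.94270139, -0.03370876]), 'joint_velocities': array([-0.00100101, -0.00016116, -0.00124162, -0.00076183, -0.00037013,
        0.00072448,  0.00075307]), 'tau': array([ 1.42920849e-04, -5.48692381e+01,  1.54662475e+00, -1.98129290e+01,
        9.35893622e-03,  8.93295481e-03, -2.43406959e-06]), 'tool_pos': array([ 0.2865674 , -0.66505006,  0.23012857]), 'ee_rot': array([ 0.59112335, -0.59030502,  0.38934984, -0.38796891]), 'ft_force': array([-0.07707811, -0.33155333,  0.38841151]), 'ft_torque': array([0.00699214, 0.00591874, 0.03386293]), 'finger_gap': 1.0024446858257698}
scene {'fov_y': 44.36231017388524, 'cx': 282.54450136323703, 'cy': 214.3897139663265, 'cam_to_world': array([[ 0.23980258, -0.61505569,  0.75113329,  1.39631884],
       [ 0.97081221,  0.15533936, -0.18273843, -0.13527425],
       [-0.00428625,  0.77303052,  0.63435436,  0.78563168],
       [ 0.        ,  0.        ,  0.        ,  1.        ]])}
top {'fov_y': 53.58257925907741, 'cx': 282.44054099949994, 'cy': 213.77190645205667, 'cam_to_world': array([[ 0.00967411,  0.98300892, -0.18330269,  0.37493931],
       [-0.9998493 ,  0.00686661, -0.01594472,  0.06426985],
       [-0.01441514,  0.18342932,  0.9829272 ,  1.00741938],
       [ 0.        ,  0.        ,  0.        ,  1.        ]])}
```

View pics/scene0.png

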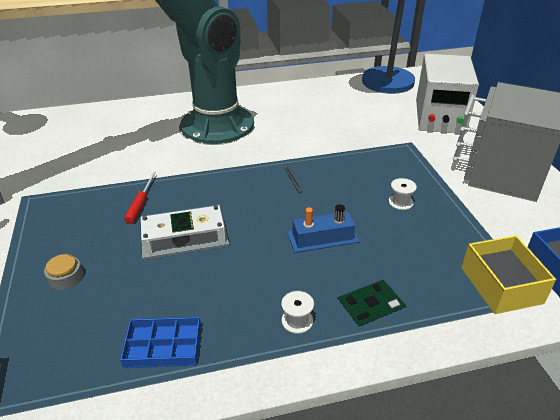

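View pics/top0.png

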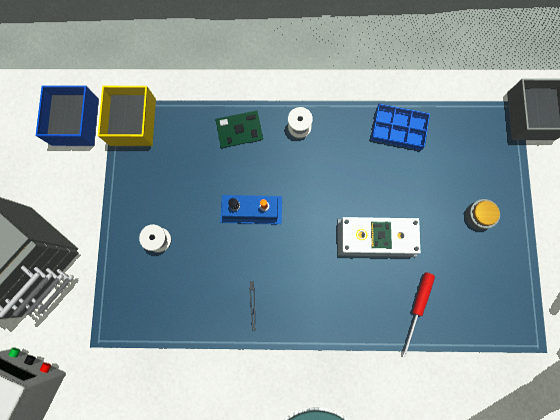

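The jig in the top view is at about (379,237), with the yellow-ringed hole at (361,235) and the plain hole at (402,236). The holder is at (250,208), with the drift at (264,205) and the bolt at (233,204). I'll look at enlarged crops next.

Run:
```python
import cv2,numpy as np
t=cv2.imread("pics/top0.png"); s=cv2.imread("pics/scene0.png")
def crop(im,x,y,w,h,k): return cv2.resize(im[y:y+h,x:x+w],None,fx=k,fy=k,interpolation=cv2.INTER_CUBIC)
cv2.imwrite("pics/cj.png",crop(t,330,205,100,65,8))
cv2.imwrite("pics/ch.png",crop(t,210,180,90,55,8))
cv2.imwrite("pics/sj.png",crop(s,130,195,110,70,7))
cv2.imwrite("pics/sh.png",crop(s,280,195,90,60,8))
```

```text
(no output)
```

View pics/cj.png

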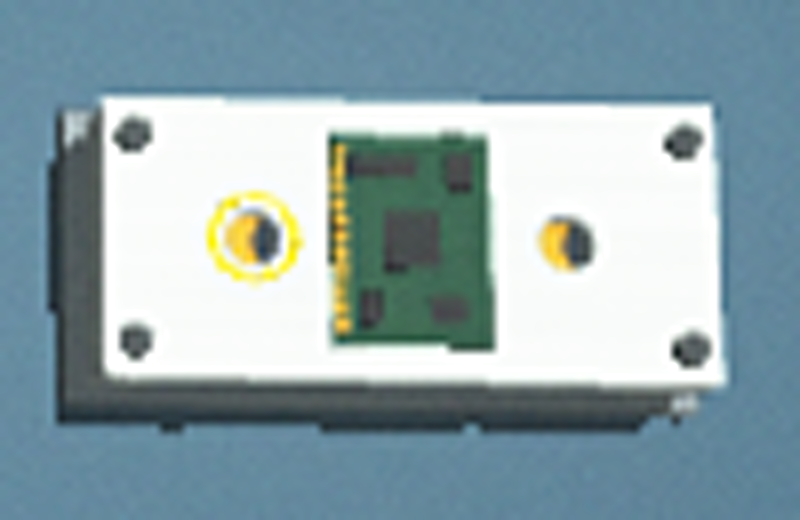

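View pics/ch.png

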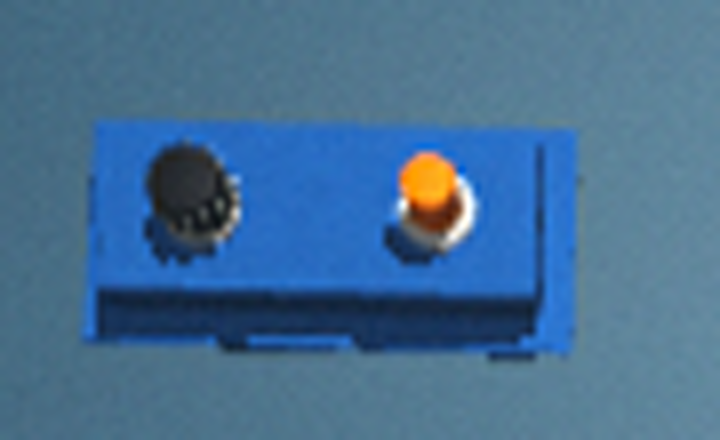

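View pics/sj.png

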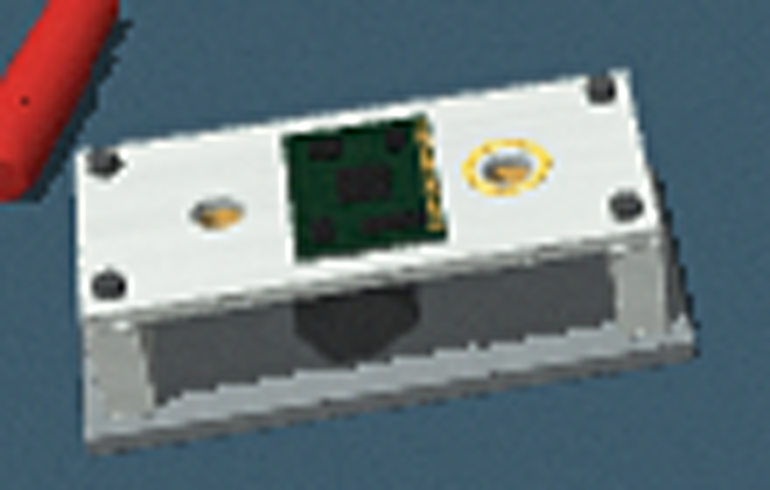

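View pics/sh.png

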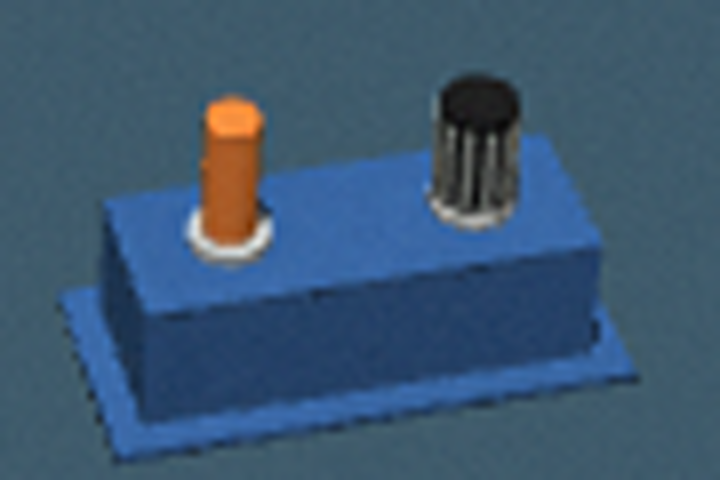

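```bash
cat > h.py <<'E'
from workcell import *
import numpy as np, cv2
def ray(n,u,v):
    c=camera_info(n); f=210/np.tan(np.radians(c["fov_y"]/2)); T=c["cam_to_world"]
    d=T[:3,:3]@np.array([(u-c["cx"])/f,-(v-c["cy"])/f,-1]); return T[:3,3],d/np.linalg.norm(d)
def atz(n,u,v,z):
    p,d=ray(n,u,v); return p+d*(z-p[2])/d[2]
def tri(a,b):
    A=0;B=0
    for p,d in(a,b):
        M=np.eye(3)-np.outer(d,d); A=A+M; B=B+M@p
    return np.linalg.solve(A,B)
def cr(u,v,x,y,k): return ((u+.5)/k-.5+x,(v+.5)/k-.5+y)
def proj(n,P):
    c=camera_info(n); f=210/np.tan(np.radians(c["fov_y"]/2)); T=c["cam_to_world"]
    q=T[:3,:3].T@(np.asarray(P)-T[:3,3]); return c["cx"]+f*q[0]/-q[2], c["cy"]-f*q[1]/-q[2]
E
python3 - <<'E'
from h import *
np.set_printoptions(precision=4,suppress=True)
P={'a':(cr(253,237,330,205,8),cr(508,167,130,195,7),.054),
'b':(cr(567,242,330,205,8),cr(217,213,130,195,7),.054),
'drift':(cr(428,181,210,180,8),cr(233,118,280,195,8),.089),
'bolt':(cr(185,175,210,180,8),cr(480,103,280,195,8),.083)}
R={}
for k,(t,s,z) in P.items():
    R[k]=[atz("top",*t,z),atz("scene",*s,z),tri(ray("top",*t),ray("scene",*s))]
    print(k,*R[k])
for i in range(3): print(np.linalg.norm(R['a'][i]-R['b'][i]),np.linalg.norm(R['drift'][i][:2]-R['bolt'][i][:2]))
E
```

```text
a [ 0.5061 -0.1022  0.054 ] [ 0.5   -0.101  0.054] [ 0.5055 -0.1013  0.0585]
b [ 0.5054 -0.1923  0.054 ] [ 0.5002 -0.192   0.054 ] [ 0.5049 -0.1915  0.0577]
drift [0.5725 0.1232 0.089 ] [0.5685 0.1242 0.089 ] [0.5719 0.1231 0.0919]
bolt [0.5751 0.1929 0.083 ] [0.5716 0.1937 0.083 ] [0.5746 0.1925 0.0855]
0.09004101280065162 0.0697121409020631
0.09103024651933748 0.06949767321260983
0.09019038043058669 0.06946312988769975
```

The strip's hole appears to have gone towards -y: both holes show brass on the +y side and dark on the -y side in both views. The two cameras agree in y, but differ by 4–6 mm in x. To pin down x, I'll squeeze the drift with the jaws along x first. That gives its true x from the arm and calibrates the cameras.

```bash
cat >> h.py <<'E'
from scipy.spatial.transform import Rotation as Ro
np.set_printoptions(precision=4,suppress=True)
def quat(phi):
    c,s=np.cos(phi),np.sin(phi)
    M=np.array([[c,0,-s],[s,0,c],[0,-1,0]]); q=Ro.from_matrix(M).as_quat(); return np.array([q[3],*q[:3]])
def best(p,phi):
    q0=get_obs()["joint_positions"]; r=[]
    for f in(phi,phi+np.pi):
        s=inverse_kinematics(p,quat(f))
        if s is not None: r.append((np.abs(np.array(s)-q0).max(),f,np.array(s)))
    r.sort(key=lambda t:t[0]); return r
def st(m=""):
    o=get_obs(); print(m,"t%.2f"%o["time"],"p",o["tool_pos"],"F",o["ft_force"],"M",o["ft_torque"],"gap %.3f"%o["finger_gap"]); return o
E
python3 - <<'E'
from h import *
for phi in(0,np.pi/2):
    for p in([.5705,.1235,.2],[.506,-.102,.15]):
        for b in best(p,phi): print(phi,p,b)
E
```

```text
0 [0.5705, 0.1235, 0.2] (np.float64(1.0602109674372795), 0, array([ 0.0103,  0.4805, -0.411 ,  1.9472,  0.2693,  0.767 , -0.5547]))
0 [0.5705, 0.1235, 0.2] (np.float64(2.186593667589911), 3.141592653589793, array([ 0.4283,  0.6792, -1.0719,  1.9304,  0.7251,  0.9823,  2.1529]))
0 [0.506, -0.102, 0.15] (np.float64(0.7223266646950015), 0, array([ 0.3482,  0.4673, -0.3123,  2.132 ,  0.2565,  0.577 , -0.1488]))
0 [0.506, -0.102, 0.15] (np.float64(2.547824549059756), 3.141592653589793, array([-0.2592,  0.5007,  0.502 ,  2.1578, -0.4348,  0.5804, -2.5815]))
1.5707963267948966 [0.5705, 0.1235, 0.2] (np.float64(0.8307737827975846), 1.5707963267948966, array([ 0.2418,  0.5519, -0.7489,  1.9375,  0.4976,  0.8449,  0.7971]))
1.5707963267948966 [0.5705, 0.1235, 0.2] (np.float64(1.8956128076020622), 4.71238898038469, array([-0.2135,  0.4544, -0.1046,  1.9572,  0.0685,  0.7334, -1.9293]))
1.5707963267948966 [0.506, -0.102, 0.15] (np.float64(1.1988559054539434), 1.5707963267948966, array([ 0.5881,  0.5223, -0.6397,  2.122 ,  0.513 ,  0.652 ,  1.1651]))
1.5707963267948966 [0.506, -0.102, 0.15] (np.float64(1.3705660645698394), 4.71238898038469, array([ 0.0624,  0.4533,  0.0642,  2.1444, -0.0542,  0.5453, -1.4043]))
```

```bash
python3 - <<'E'
from h import *
x,y=.5705,.1237
set_gripper(.5,30)
goto([x,y,.17],quat(0)); st("above")
move_linear([x,y,.058],.12); st("down")
cv2.imwrite("pics/s1.png",get_image("scene")); 
set_gripper(0,25); dwell(.2); st("grip")
E
python3 -c "
import cv2
s=cv2.imread('pics/s1.png');cv2.imwrite('pics/s1c.png',cv2.resize(s[130:270,240:400],None,fx=4,fy=4,interpolation=2))"
```

```text
above t3.54 p [0.5709 0.1225 0.17  ] F [-0.8377  0.3006 -0.1783] M [-0.0116  0.0446  0.0086] gap 0.495
down t4.62 p [0.5711 0.1239 0.0586] F [-0.1022  0.0085  0.3956] M [0.0169 0.0205 0.0223] gap 0.503
grip t5.22 p [0.5709 0.1238 0.0587] F [-0.0191  0.0701  5.4663] M [-0.0548  0.2242 -0.0142] gap 0.176
```

View pics/s1c.png

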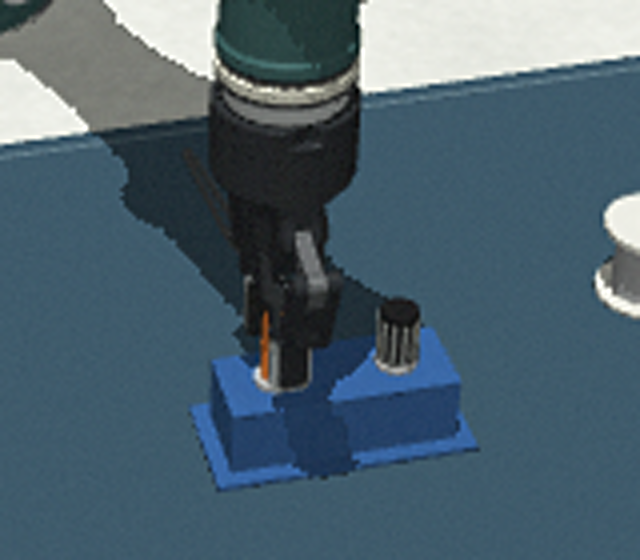

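The drift gripped cleanly: the gap corresponds to a 15–16 mm handle and the lateral force is about 0, so its x is 0.571. I'll re-grip with the jaws along y to centre that axis as well.

Run:
```python
from h import *
x,y=.5709,.1238
set_gripper(.5); 
move_linear([x,y,.105],.15)
cv2.imwrite("pics/t2.png",get_image("top")); cv2.imwrite("pics/s2.png",get_image("scene"))
b=best([x,y,.105],np.pi/2); print(b[0][1])
goto([x,y,.105],quat(b[0][1])); 
move_linear([x,y,.056],.1); st("down")
set_gripper(0,100); dwell(.2); st("grip")
```

```text
4.71238898038469
down t7.88 p [0.571  0.1237 0.0559] F [0.7484 0.2147 0.6553] M [-0.0276  0.0025  0.0321] gap 0.498
grip t8.45 p [0.5715 0.124  0.0569] F [-0.8139 -0.8651  5.7791] M [0.0014 0.1846 0.0044] gap 0.155
```

Run:
```python
from h import *
move_linear([.5712,.124,.15],.15); st("lift")
x,y=.5037,-.1054
goto([x,y,.15],quat(4.71238898)); st("over")
move_linear([x,y,.122],.1); dwell(.2); st("hover")
cv2.imwrite("pics/t3.png",get_image("top")); s=get_image("scene"); cv2.imwrite("pics/s3.png",s)
cv2.imwrite('pics/s3c.png',cv2.resize(s[155:265,120:250],None,fx=6,fy=5.4,interpolation=2))
```

```text
lift t9.22 p [0.5704 0.1239 0.1493] F [ 0.1645  0.935  -2.0544] M [-0.0005  0.0318 -0.0496] gap 0.157
over t10.18 p [ 0.5046 -0.1038  0.1497] F [-0.282  -0.0246 -0.2948] M [ 0.0295 -0.0279 -0.0326] gap 0.159
hover t10.81 p [ 0.5043 -0.1052  0.1225] F [-1.0724 -0.1018 -1.0638] M [ 0.037  -0.0205  0.0153] gap 0.159
```

View pics/s3c.png

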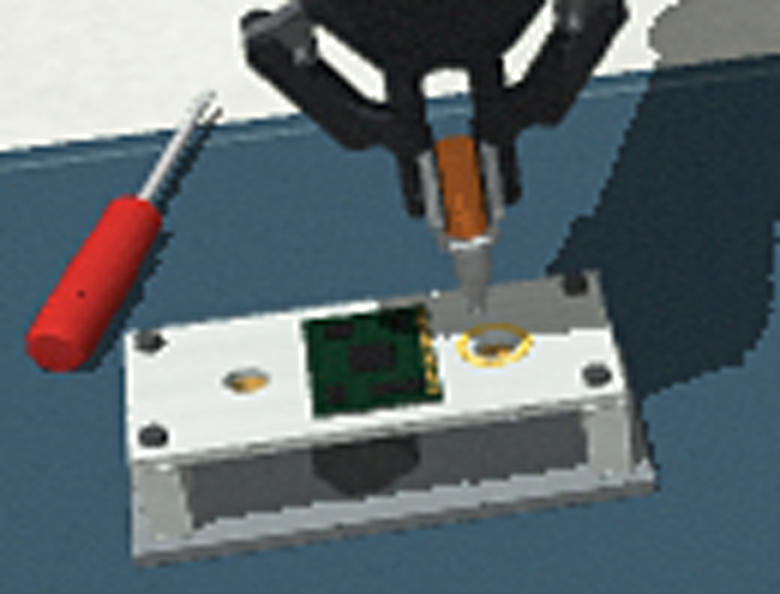

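View pics/t3.png

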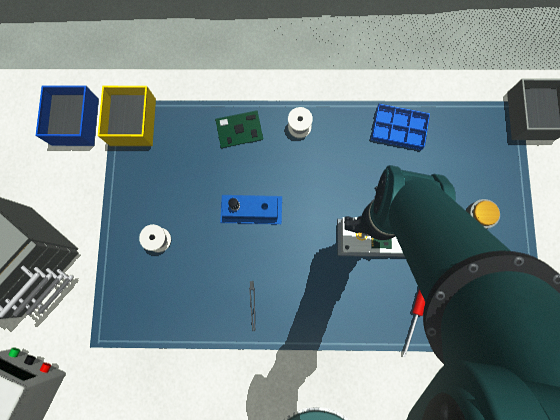

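Run:
```python
from h import *
f=lambda u,v:(120+(u+.5)/6-.5,155+(v+.5)/5.4-.5)
print("nose px",f(478,310),atz("scene",*f(478,310),.0726), "handle mid/base", f(460,140),f(467,235))
B=np.array([-.0025,.0002,0])
for z in(.0726,.0726+.038,.0726+.042,.0726+.082): print(z,proj("scene",np.array([.5043,-.1052,z])+B))
print("ring",f(494,345),atz("scene",*f(494,345),.054))
```

```text
nose px (199.25, 212.0) [ 0.4992 -0.1053  0.0726] handle mid/base (196.25, 180.5185185185185) (197.41666666666669, 198.11111111111111)
0.0726 (np.float64(199.53955063424308), np.float64(212.7089999939336))
0.1106 (np.float64(197.65398341072904), np.float64(198.9876987183491))
0.11460000000000001 (np.float64(197.4507088274475), np.float64(197.50846649364135))
0.15460000000000002 (np.float64(195.36531806291165), np.float64(182.33304628019974))
ring (201.91666666666669, 218.48148148148147) [ 0.5001 -0.1015  0.054 ]
```

The nose measures +0.9 mm (x) and +3.8 mm (y) short of the ring centre in the same camera, so hole_a is at about (0.505, -0.1014). The drift is hanging upright. Next I'll feel downwards at the -y offset.

Run:
```python
from h import *
x,y=.505,-.1055
move_linear([x,y,.108],.08); dwell(.1); o=st("above"); F0=o["ft_force"]
z=.108
while z>.088:
    z-=.0015; move_linear([x,y,z],.03)
    o=get_obs(); d=o["ft_force"]-F0; print("%.4f"%z,o["tool_pos"],d)
    if np.abs(d).max()>5: print("contact"); break
st()
```

```text
above t11.33 p [ 0.5049 -0.1056  0.1079] F [ 0.8219 -0.167  -0.7896] M [ 0.0214 -0.0103 -0.0213] gap 0.157
0.1065 [ 0.505  -0.1055  0.1066] [-0.9474  0.3133 -1.2726]
0.1050 [ 0.5049 -0.1055  0.1049] [-0.5218 -0.027  -0.384 ]
0.1035 [ 0.5049 -0.1055  0.1034] [-0.2055  0.5184 -0.1787]
0.1020 [ 0.5049 -0.1055  0.1019] [-1.0799  0.9494 -0.4783]
0.1005 [ 0.5049 -0.1055  0.1004] [-0.5552  0.1916  0.2373]
0.0990 [ 0.5049 -0.1055  0.0989] [ 0.3016  0.4049 -0.1982]
0.0975 [ 0.5049 -0.1055  0.0974] [-1.7241 -0.8046  0.5999]
0.0960 [ 0.5049 -0.1055  0.0959] [-0.8636 -0.2219  0.3944]
0.0945 [ 0.5049 -0.1055  0.0944] [ 0.1501  1.1378 -0.4798]
0.0930 [ 0.5049 -0.1054  0.0929] [-1.1862  0.7987 -0.299 ]
0.0915 [ 0.505  -0.1053  0.0914] [-0.8966  0.5221  0.2107]
0.0900 [ 0.5051 -0.1052  0.09  ] [0.0893 2.341  0.0185]
0.0885 [ 0.5051 -0.105   0.0886] [-0.7419  1.5317  3.1778]
0.0870 [ 0.505  -0.1048  0.0871] [-1.6303  3.8681  4.1727]
 t14.83 p [ 0.505  -0.1048  0.0871] F [-0.8084  3.701   3.3831] M [1.0108 0.1127 0.0111] gap 0.155
```

The nose passed the brass level (TCP 0.098) freely, so the strip has gone -y. The cover's -y edge is now touching the taper. I'll continue down, easing y towards the hole centre with force feedback.

Run:
```python
from h import *
F0=np.array([.2,.1,-.8])
x,y,z=.505,-.1050,.0871
yc=-.1022
while z>.0725:
    z-=.001
    s=.0119; r=min(.0069,max(.00255,.0069+.2417*(z-s-.054-.016)*-1))
    ymin=yc-.0078+r
    y=max(y,ymin+.0002)
    move_linear([x,y,z],.03)
    F=np.mean([get_obs()["ft_force"] for _ in range(3)],0)-F0; o=get_obs()
    print("%.4f %.4f %.4f"%(x,y,z),o["tool_pos"],F,o["ft_torque"])
    x+=np.clip(.00012*F[0]*(abs(F[0])>2),-.0004,.0004); y+=np.clip(.00012*F[1]*(abs(F[1])>2),-.0004,.0004)
    if np.abs(F).max()>13: print("stop"); break
st()
```

```text
0.5050 -0.1039 0.0861 [ 0.505  -0.1043  0.0861] [-0.4367  2.1922  2.6744] [ 0.3719  0.1262 -0.0055]
0.5050 -0.1037 0.0851 [ 0.5049 -0.104   0.085 ] [-0.2989  0.3803  2.969 ] [0.2307 0.1297 0.0946]
0.5050 -0.1034 0.0841 [ 0.5049 -0.1036  0.0839] [-1.1157  0.3943  2.63  ] [0.1127 0.1324 0.0007]
0.5050 -0.1032 0.0831 [ 0.5049 -0.1033  0.0829] [-0.8287  1.2962  1.2512] [ 0.0938  0.1055 -0.0363]
0.5050 -0.1029 0.0821 [ 0.5049 -0.1031  0.0819] [-1.5623  0.2821  1.3748] [0.0604 0.1335 0.0117]
0.5050 -0.1029 0.0811 [ 0.5048 -0.1029  0.0809] [-0.5974  0.2487  0.389 ] [0.0475 0.1265 0.0254]
0.5050 -0.1029 0.0801 [ 0.5049 -0.1028  0.0799] [-1.079   0.1883 -1.0252] [0.1324 0.0887 0.0027]
0.5050 -0.1029 0.0791 [ 0.5049 -0.1028  0.079 ] [-0.7558  0.2246  0.3678] [0.1612 0.1623 0.0264]
0.5050 -0.1029 0.0781 [ 0.5049 -0.1028  0.078 ] [-0.5026  0.2112  0.3509] [ 0.2106  0.2192 -0.0079]
0.5050 -0.1029 0.0771 [ 0.5048 -0.1028  0.077 ] [-1.0403  1.5929  0.215 ] [0.3033 0.1827 0.0411]
0.5050 -0.1029 0.0761 [ 0.5049 -0.1028  0.076 ] [-0.7998  1.2144 -0.1907] [0.3289 0.2169 0.0355]
0.5050 -0.1029 0.0751 [ 0.5049 -0.1028  0.075 ] [-1.281   0.8616 -0.1161] [ 0.3064  0.2172 -0.0086]
0.5050 -0.1029 0.0741 [ 0.5049 -0.1028  0.074 ] [-1.3947  3.1229 -0.0655] [0.4599 0.2296 0.0177]
0.5050 -0.1025 0.0731 [ 0.505  -0.1027  0.073 ] [-0.4373 -0.1069 -0.4873] [ 0.209   0.2259 -0.035 ]
0.5050 -0.1025 0.0721 [ 0.505  -0.1027  0.072 ] [-1.8429  1.0939 -0.1342] [0.1735 0.3046 0.0418]
 t18.58 p [ 0.505  -0.1027  0.072 ] F [-1.6429  1.1939 -0.9342] M [0.1735 0.3046 0.0418] gap 0.159
```

Run:
```python
from h import *
F0=np.array([.2,.1,-.8])
x,y,z=.505,-.1024,.0721
while z>.060:
    z-=.0008; move_linear([x,y,z],.03)
    F=np.mean([get_obs()["ft_force"] for _ in range(3)],0)-F0; o=get_obs()
    print("%.4f"%z,o["tool_pos"],F,o["ft_torque"])
    if F[2]>7 or np.abs(F).max()>13: print("stop"); break
dwell(.2); o=st("seated")
s=get_image("scene"); cv2.imwrite('pics/s4c.png',cv2.resize(s[155:265,120:250],None,fx=6,fy=5.4,interpolation=2))
```

```text
0.0713 [ 0.5051 -0.1026  0.0712] [-0.7875 -0.4522 -0.3552] [ 0.0342  0.2311 -0.0167]
0.0705 [ 0.5051 -0.1026  0.0705] [-0.4159 -0.5458  0.0994] [ 0.0304  0.2434 -0.042 ]
0.0697 [ 0.5051 -0.1025  0.0697] [-0.7378 -0.2225 -0.5249] [-0.0278  0.1687 -0.0331]
0.0689 [ 0.5051 -0.1025  0.0688] [-0.6771 -0.426  -0.5591] [-0.0805  0.1558 -0.0106]
0.0681 [ 0.5051 -0.1025  0.0681] [-0.3153 -1.197  -0.648 ] [-0.0828  0.1007  0.0177]
0.0673 [ 0.5051 -0.1024  0.0673] [-1.0108 -0.522  -0.7678] [-0.1221  0.1532 -0.0069]
0.0665 [ 0.5051 -0.1024  0.0664] [-0.4192 -1.2449  0.1831] [-0.0817  0.1092  0.0304]
0.0657 [ 0.5051 -0.1025  0.0659] [-0.7256 -0.6505  3.2508] [-0.0847  0.2331 -0.0008]
0.0649 [ 0.5051 -0.1025  0.0659] [-2.8694 -0.4252 10.551 ] [-0.0157  0.5613 -0.0165]
stop
seated t21.03 p [ 0.5051 -0.1025  0.0658] F [-2.8436 -0.3048  9.4329] M [-0.0054  0.5474 -0.019 ] gap 0.158
```

View pics/s4c.png

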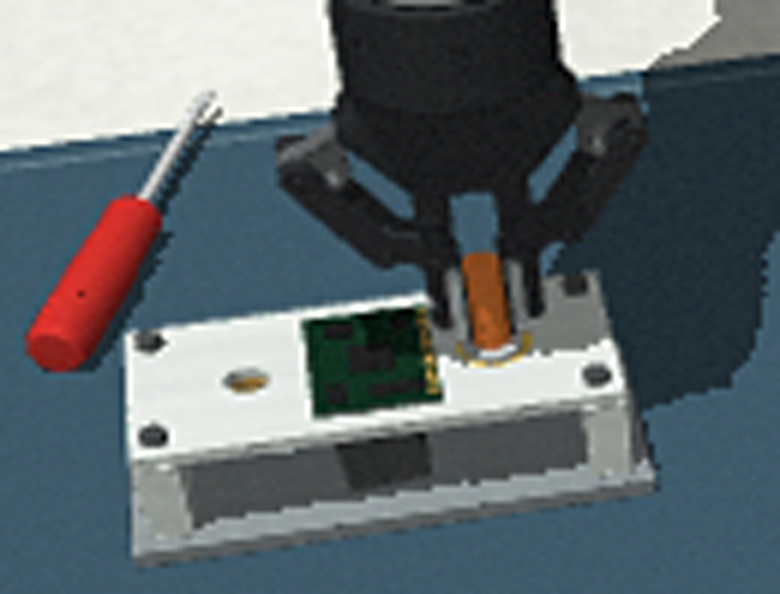

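The collar seated at the predicted height (TCP 0.0659, about 10 N), and the orange handle stands upright on the ring. I'll release it, check, and fetch the bolt the same way.

Run:
```python
from h import *
p=get_obs()["tool_pos"]
move_linear([.505,-.1024,.0654],.03); st("pre")
set_gripper(.5); st("open")
move_linear([.505,-.1024,.15],.15)
x,y=.574,.1936
goto([x,y,.13],quat(0)); dwell(.1)
s=get_image("scene"); cv2.imwrite('pics/s5.png',s); cv2.imwrite('pics/s5c.png',cv2.resize(s[155:265,120:250],None,fx=6,fy=5.4,interpolation=2))
t=get_image("top"); cv2.imwrite('pics/t5.png',t); cv2.imwrite('pics/t5c.png',cv2.resize(t[205:270,330:430],None,fx=8,fy=8,interpolation=2))
st()
```

```text
pre t21.33 p [ 0.5051 -0.1025  0.0659] F [-2.2235 -0.576   7.2195] M [-0.0511  0.4314 -0.0188] gap 0.156
open t21.73 p [ 0.5051 -0.1023  0.0652] F [-0.702  -0.8385 -0.4534] M [ 0.018   0.0129 -0.0066] gap 0.497
 t23.81 p [0.5742 0.1915 0.1299] F [ 0.0091  0.2575 -1.0242] M [-0.0464  0.0003  0.0249] gap 0.503
```

View pics/s5c.png

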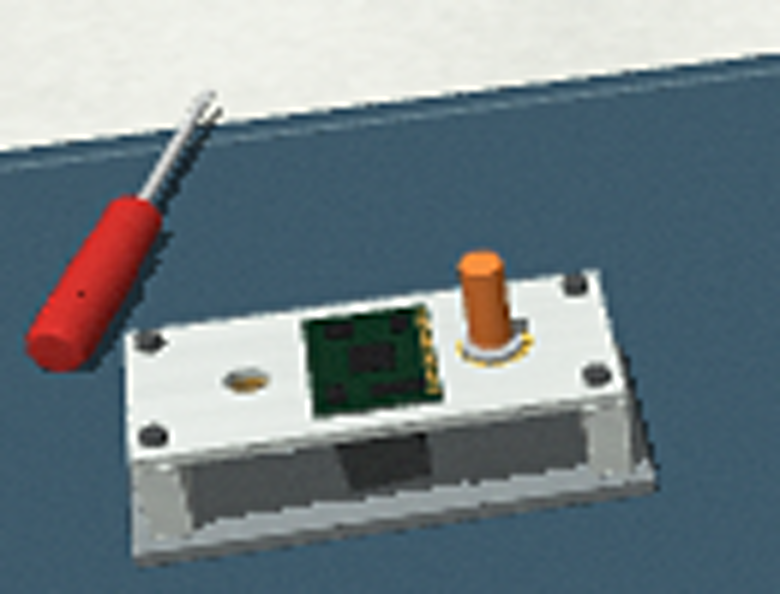

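View pics/t5c.png

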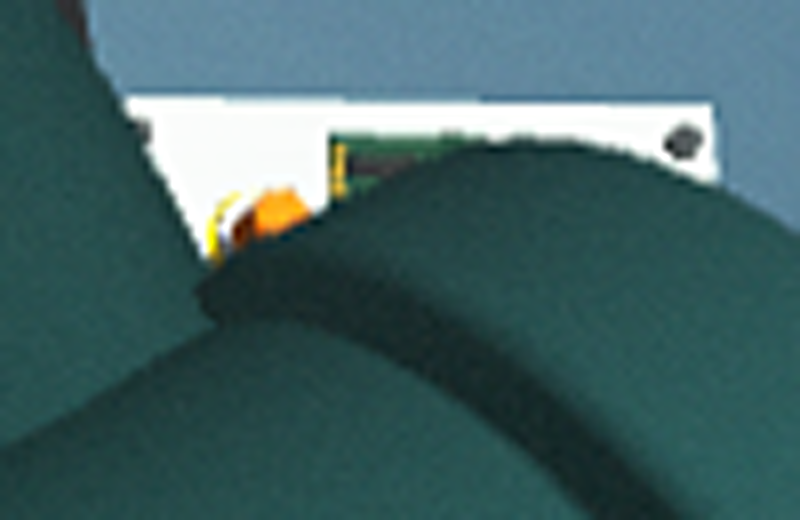

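The drift stands upright and seated, and the over-centre weight below has swung to its mid position. Hole_b still shows some brass at crop (250,380), so I'll compare it closely before and after.

Run:
```python
import cv2,numpy as np
a=cv2.imread('pics/scene0.png')[215:235,150:175];b=cv2.imread('pics/s5.png')[215:235,150:175]
cv2.imwrite('pics/cmp.png',cv2.resize(np.hstack([a,b]),None,fx=15,fy=15,interpolation=0))
```

```text
(no output)
```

View pics/cmp.png

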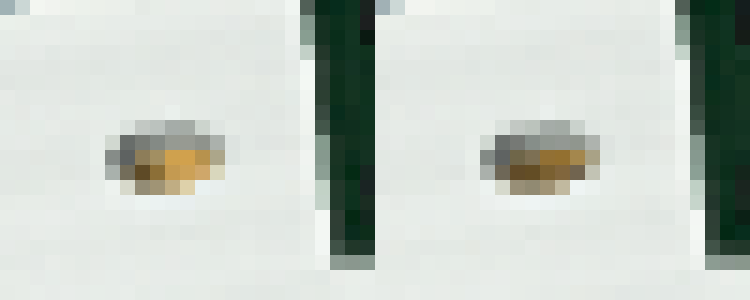

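In hole_b the bright strip top (left) has been replaced by a uniformly shaded hole wall (right), so the strip is in line. Fetching the bolt.

Run:
```python
from h import *
x,y=.574,.1936
move_linear([x,y,.058],.12)
set_gripper(0,25); dwell(.15); o=st("gripx")
xc=o["tool_pos"][0]
set_gripper(.5); move_linear([xc,y,.1],.15)
goto([xc,y,.1],quat(4.71238898)); move_linear([xc,y,.053],.1)
set_gripper(0,100); dwell(.15); o=st("gripy")
p=o["tool_pos"]
move_linear([p[0],p[1],.14],.15); st("lift")
x,y=.5045,-.1924
goto([x,y,.14],quat(4.71238898)); move_linear([x,y,.103],.1); dwell(.15); st("hover")
s=get_image("scene"); cv2.imwrite('pics/s6.png',s); cv2.imwrite('pics/s6c.png',cv2.resize(s[155:265,120:250],None,fx=6,fy=5.4,interpolation=2))
```

```text
gripx t25.02 p [0.5743 0.1939 0.0589] F [-1.9435 -0.3197  5.9685] M [-0.0412  0.2822  0.0016] gap 0.245
gripy t27.96 p [0.575  0.1938 0.054 ] F [-0.3712 -0.0223  5.8928] M [-0.0486  0.1296  0.0245] gap 0.228
lift t28.69 p [0.5742 0.1936 0.1393] F [-0.7081  0.2117 -1.6081] M [ 0.0264  0.0345 -0.0125] gap 0.227
hover t30.82 p [ 0.5051 -0.1925  0.1036] F [ 0.2838 -0.1437 -1.0664] M [ 0.0098 -0.0539  0.0126] gap 0.228
```

View pics/s6c.png

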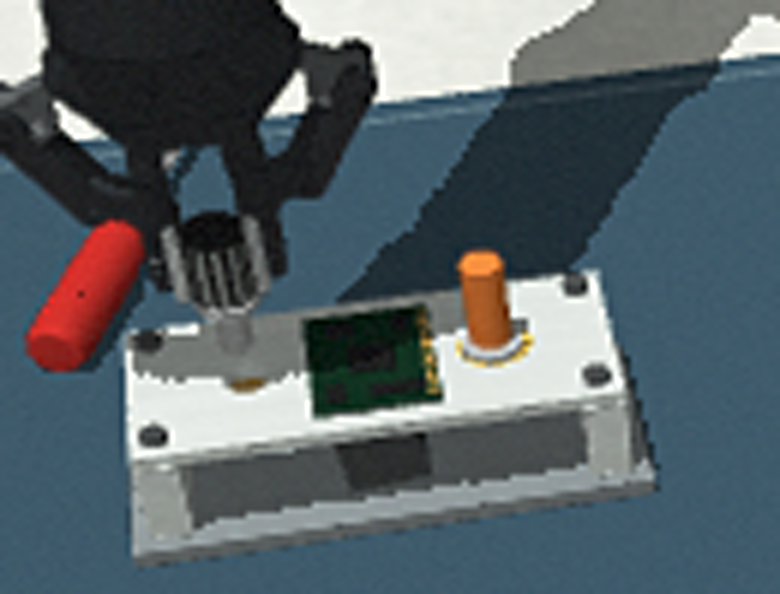

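Run:
```python
import cv2
s=cv2.imread('pics/s6.png');cv2.imwrite('pics/s6d.png',cv2.resize(s[190:235,140:190],None,fx=14,fy=13,interpolation=2))
from h import *
B=np.array([-.0025,.0002,0])
print("tip pred",proj("scene",np.array([.5051,-.1925,.0726])+B),"collar",proj("scene",np.array([.5051,-.1925,.0946])+B))
print("hole b", cr(217,213,130,195,7), "pred for bolt at hole", proj("scene",np.array([.5051,-.1925,.054])+B))
```

```text
tip pred (np.float64(159.17944166554213), np.float64(219.18638004413896)) collar (np.float64(157.5690312513201), np.float64(211.2784225152366))
hole b (160.57142857142858, 225.0) pred for bolt at hole (np.float64(160.50980065457685), np.float64(225.7191385823172))
```

View pics/s6d.png

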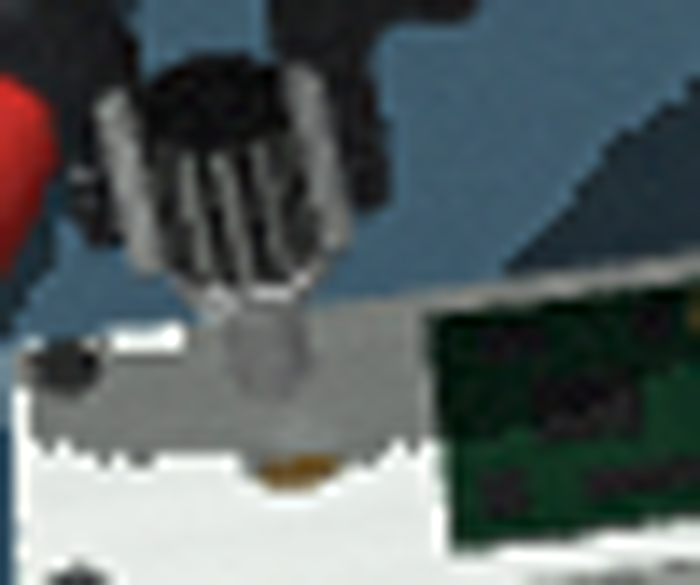

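The bolt tip and hole_b agree with prediction once the same camera bias is applied (the drift nose showed the same −0.7 px). Lowering with force checks.

Run:
```python
from h import *
F0=np.mean([get_obs()["ft_force"] for _ in range(3)],0); F0=np.array([.1,0,-.9])
x,y,z=.5048,-.1925,.09
move_linear([x,y,z],.06)
while z>.058:
    z-=.001; move_linear([x,y,z],.03)
    F=np.mean([get_obs()["ft_force"] for _ in range(3)],0)-F0; o=get_obs()
    print("%.4f %.4f %.4f"%(x,y,z),o["tool_pos"],F,o["ft_torque"])
    x+=np.clip(.00012*F[0]*(abs(F[0])>2),-.0004,.0004); y+=np.clip(.00012*F[1]*(abs(F[1])>2),-.0004,.0004)
    if F[2]>6 or np.abs(F).max()>12: print("stop"); break
st()
s=get_image("scene"); cv2.imwrite('pics/s7.png',s); cv2.imwrite('pics/s7c.png',cv2.resize(s[155:265,120:250],None,fx=6,fy=5.4,interpolation=2))
```

```text
0.5048 -0.1925 0.0890 [ 0.5048 -0.1925  0.089 ] [-0.8232  0.3605  0.3899] [ 0.0101 -0.0078  0.0039]
0.5048 -0.1925 0.0880 [ 0.5048 -0.1925  0.088 ] [-1.1043  0.2942  0.345 ] [-0.0258  0.0206 -0.0343]
0.5048 -0.1925 0.0870 [ 0.5048 -0.1925  0.087 ] [-0.1333 -0.0384 -0.0733] [-0.0009 -0.0103 -0.0035]
0.5048 -0.1925 0.0860 [ 0.5048 -0.1925  0.0859] [-0.1713 -0.3681 -0.2411] [ 0.0096 -0.0151 -0.0478]
0.5048 -0.1925 0.0850 [ 0.5048 -0.1925  0.0849] [-1.1432 -0.0237  1.0264] [ 0.033  -0.0242  0.0058]
0.5048 -0.1925 0.0840 [ 0.5047 -0.1925  0.0839] [ 0.9668 -0.3456  0.8339] [-0.0199  0.0038  0.027 ]
0.5048 -0.1925 0.0830 [ 0.5047 -0.1925  0.0829] [-0.8091 -0.1277 -0.1237] [0.0309 0.0346 0.0546]
0.5048 -0.1925 0.0820 [ 0.5047 -0.1925  0.0819] [-0.3923 -0.702  -0.2893] [-0.0053  0.0039 -0.0145]
0.5048 -0.1925 0.0810 [ 0.5047 -0.1925  0.0809] [-0.3501  0.3187  0.0048] [ 0.0176 -0.0061 -0.0101]
0.5048 -0.1925 0.0800 [ 0.5048 -0.1925  0.08  ] [-0.1261 -0.0175 -1.5945] [-0.0192  0.0061  0.0014]
0.5048 -0.1925 0.0790 [ 0.5047 -0.1925  0.0789] [-0.8509 -0.2629  0.8119] [ 0.0042  0.0417 -0.0682]
0.5
[... 1097 characters left out ...]
 -0.1925 0.0670 [ 0.5047 -0.1925  0.0669] [-0.0188  1.7049 -1.2137] [-0.0202  0.0184 -0.0039]
0.5048 -0.1925 0.0660 [ 0.5047 -0.1925  0.0659] [-0.0957  0.0405  0.3854] [ 0.0102 -0.0211  0.0129]
0.5048 -0.1925 0.0650 [ 0.5048 -0.1925  0.0649] [-1.1042 -0.1143 -0.1602] [-0.0291 -0.0045  0.0085]
0.5048 -0.1925 0.0640 [ 0.5047 -0.1925  0.0639] [-0.4947 -0.3213  0.2766] [ 0.0326  0.0356 -0.0042]
0.5048 -0.1925 0.0630 [ 0.5049 -0.1926  0.063 ] [-0.5774  0.5042  1.0665] [-0.0494 -0.0295 -0.0055]
0.5048 -0.1925 0.0620 [ 0.5049 -0.1926  0.063 ] [-2.3999  1.2009  9.0422] [ 0.1654  0.357  -0.0387]
stop
 t38.23 p [ 0.5049 -0.1926  0.063 ] F [-2.2999  1.2009  8.1422] M [ 0.1654  0.357  -0.0387] gap 0.231
```

View pics/s7c.png

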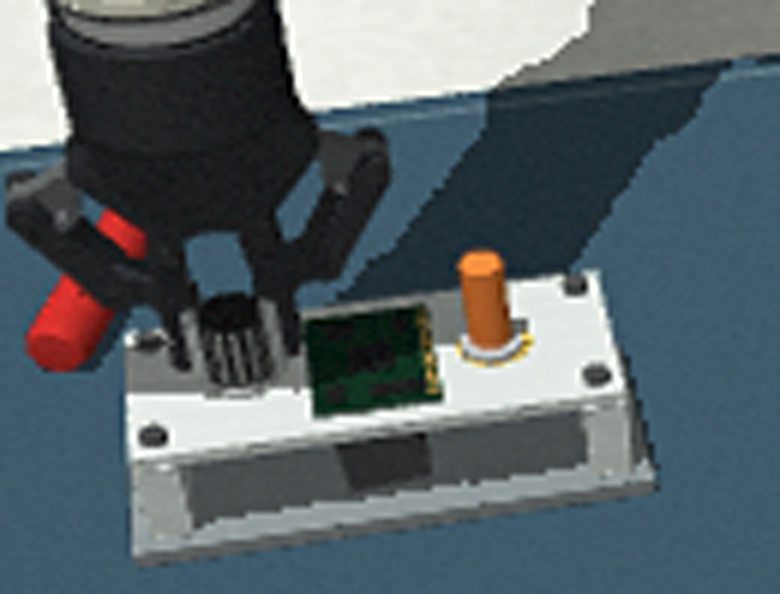

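The bolt seated at the predicted 0.063 with about 9 N. Releasing, retracting and checking.

Run:
```python
from h import *
move_linear([.5049,-.1926,.0625],.03)
set_gripper(.5); st("open")
move_linear([.5049,-.1926,.15],.15)
goto([.55,.12,.25],quat(4.71238898)); dwell(.2); st()
s=get_image("scene"); cv2.imwrite('pics/s8.png',s); cv2.imwrite('pics/s8c.png',cv2.resize(s[155:265,120:250],None,fx=6,fy=5.4,interpolation=2))
t=get_image("top"); cv2.imwrite('pics/t8.png',t); cv2.imwrite('pics/t8c.png',cv2.resize(t[205:270,330:430],None,fx=8,fy=8,interpolation=2))
```

```text
open t38.88 p [ 0.5048 -0.1926  0.0623] F [ 0.5673 -0.7155  0.439 ] M [0.0044 0.012  0.0127] gap 0.500
 t41.08 p [0.55   0.1181 0.2496] F [0.257  0.1423 1.8011] M [ 0.0211 -0.0354  0.0331] gap 0.497
```

View pics/s8c.png

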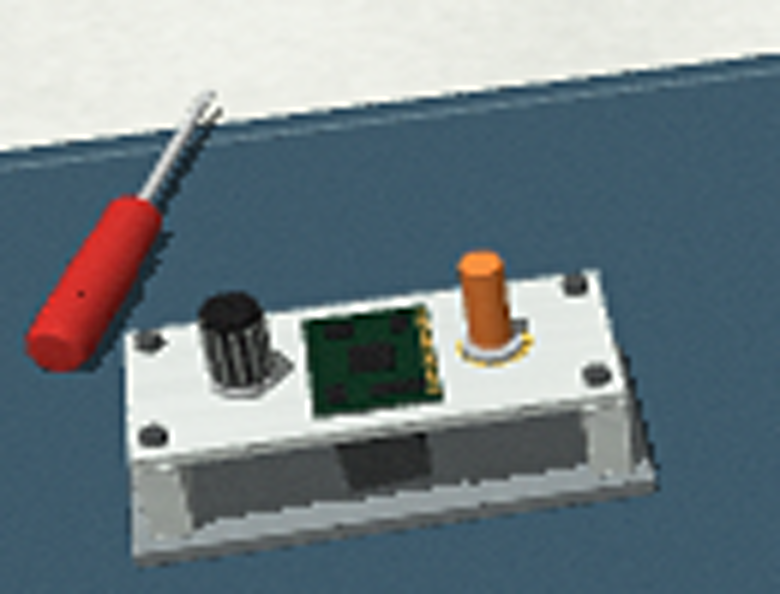

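View pics/t8c.png

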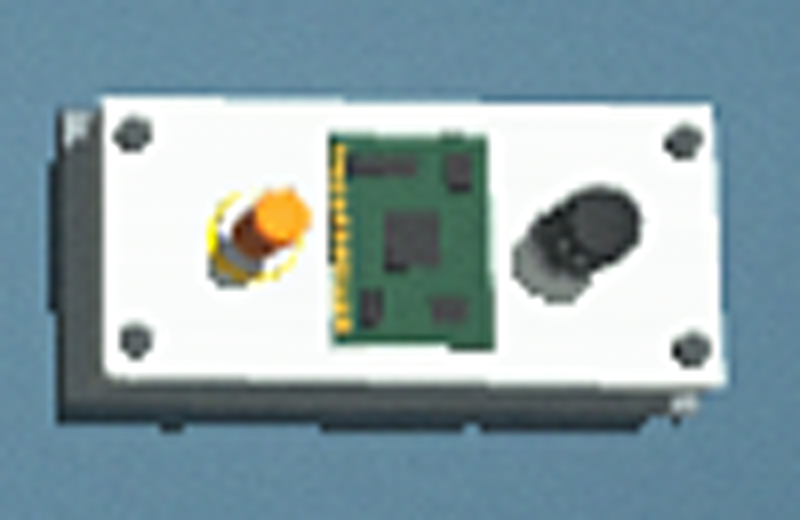

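View pics/s8.png

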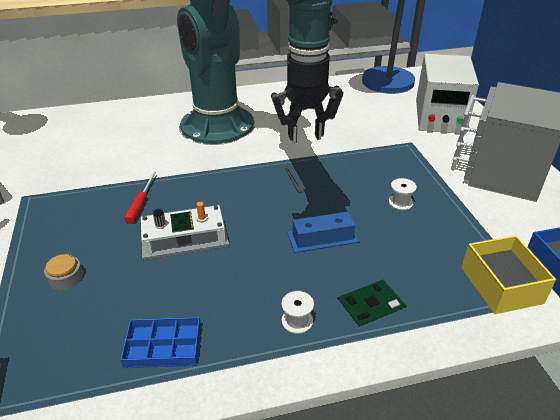

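Both parts stand upright in their holes with their collars on the plate: drift at crop (483,300) and bolt at (235,340). The bystanders look unmoved and the gripper is clear of everything. Handing in.

Run:
```python
from h import *
B=np.array([.0013,-.0008,0])
# tops vs TCP-derived
print("drift top",atz("top",*cr(283,216,330,205,8),.098)-B,"bolt top",atz("top",*cr(600,227,330,205,8),.092)-B)
finish_job(); st()
```

```text
drift top [ 0.5047 -0.1021  0.098 ] bolt top [ 0.5031 -0.1905  0.092 ]
the job is handed in; nothing more can be done
the job is handed in; nothing more can be done
```

The drift and the bolt are both home and standing upright in the jig, and the job was handed in at about 41 s of the 58 s allowed. No verdict was reported.

**What I did:**
- **Finding the drift:** I squeezed it in two directions, which fixed its true position and showed how far off the cameras were.
- **Drift:** I lowered it 4 mm to the -y side of the yellow-ringed hole, where the pictures showed the strip's hole. The nose passed the brass level freely, so the strip had gone towards -y. I then pressed it down, easing it towards the hole's centre. It seated with about 10 N at the wrist, and the weight under the plate had swung to its middle position.
- **Bolt:** I gripped it the same way and lowered it into the other hole without resistance. It seated with about 9 N at the wrist.

**Last checks:**
- **Seating:** both collars stopped within about 0.1 mm of the expected height. The gripper positions at release were 90.1 mm apart, against the nominal 90 mm. Wrist force readings stayed near 10 N or below.
- **Pictures:** both parts look upright, the other things on the bench look unmoved, and the gripper is well clear. I did not measure the bystanders' positions.
- **One check disagreed:** the final top-camera reading of the bolt's head was about 2 to 3 mm from where the gripper released it; for the drift the two agreed within 0.5 mm. I read the bolt's dark head off the picture by eye, so this may be a reading error, but I can't rule out a slight lean within the hole's clearance.
- **Camera disagreement:** the two cameras differed by 3.5–6 mm in x, which I corrected from the position of the gripped drift.

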